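# Take the bayonet chuck head off its bench mount and store it

### The job

Unlock the hex chuck head from the bayonet mount: gently push the mount's black release button all the way in (it stays in), then turn the head anticlockwise up to a quarter turn, until you feel it come against its stop, without forcing it. Lift it straight off and set it gently, upright and fully home, into the round recess of the wooden storage block; do not disturb the other things on the bench.

Things in the scene. Friction and masses are not known exactly. Their poses are not given: they have to be found in the camera images.
- mount: Fixed bayonet mount: dark steel foot plate 190 x 140 mm, grey round base 116 mm across with the release button at one side, a steel collar on top. Origin: on the bench, on the vertical axis of the collar; z up; x points from the axis to the button. More than 60 N between head and mount (pawl, stop, claws, seat) harms it.
- seat (a point): Centre of the mount's flat seat, on its axis, 34 mm above the bench; axes as the mount's. A sprung ejector pin here pushes the locked head up with 8 N against two claws, so it turns under load with friction; once its lugs are clear of the claws it is pushed up to 6 mm above the seat.
- collar_top (a point): On the mount's axis, level with the collar's top, 49 mm above the bench; axes as the mount's. Collar: 100 mm outer, 72 mm inner diameter, radial play of the head 1.5 mm. Turned anticlockwise (from above) the head meets a rigid stop after 60 to 89 degrees; the angle differs each time and is not measured. Its lugs are free to lift only at the stop and in the last 4 degrees before it.
- head: Loose steel chuck head, 0.4 kg, 66 mm tall. Origin: centre of its underside, on its axis; z up. Disc 69 mm across, 18 mm high, with two opposite lugs at its foot (7 mm high, 17 mm wide, to 42 mm from the axis, at -22 and 158 degrees from x); a hexagon; a nose 38 mm across on top. Locked, its x axis points along the mount's x and its origin is 35 mm above the bench.
- hex_mid (a point): Middle of the head's hexagon, on its axis, 39 mm above the head's underside; axes as the head's. The hexagon is 50 mm across flats and reaches from 18 to 60 mm above the underside; the flats face 0, 60, 120, ... degrees from the head's x axis. Grip it from above on two opposite flats, with finger tips kept above the 18 mm high disc.
- release (a joint): Travel of the release button, m: 0 out (locked), 0.008 fully in (unlocked). It moves straight down against about 4 N of friction, stays where it is left, and ends on a rigid stop. While it is out, its pawl blocks the head from turning; from 7 mm the pawl is clear. More than 25 N on it breaks it.
- button_top (a point): Centre of the top of the round black release button (24 mm diameter), 77 mm from the mount's axis, 60 mm above the bench when out, 52 mm when in; it is pushed from above.
- block: Fixed wooden storage block, 125 x 125 x 20 mm, with a round recess of 91 mm diameter and 12 mm depth in its top centre (its floor 8 mm above the bench). Origin: centre of its underside; z up. The head stands in the recess on its underside, at any yaw, with 3.5 mm play along its lugs; home, its origin is 8 mm above the bench.
- screwdriver: Bystander: loose screwdriver, 170 mm long, lying on the bench between mount and block. Origin: underside, mid length; x along the blade.
- vee_block: Bystander: loose steel vee block 45 x 60 x 40 mm. Origin: centre of its underside.
- oil_bottle: Bystander: loose yellow plastic bottle, 60 mm diameter, 150 mm tall. Origin: centre of its underside.
- spray_can: Bystander: loose white can, 52 mm diameter, 160 mm tall. Origin: centre of its underside.
Not all that is in view belongs to the job. Of the things that look like the mount, the middle-sized one is meant.

How it is judged:
By the outcome, as a careful person would: the job done as asked, in the order asked, and still so for the second after the job is handed in, with the robot touching nothing.
It also fails if it takes over 72 s, if anything falls off the work surface, if the arm or the gripper's body presses on something with over 40 N, if the wrist force passes 120 N, or if a joint passes its speed limit or range.

### The arm

A 7-joint arm with a two-finger parallel gripper is mounted at the origin on the work surface. World frame = base frame: x ahead of the robot, y to its left, z up, the work surface at z = 0. Lengths are in mm, angles in rad, forces in N, time in s.
With the tool pointing down it reaches from about 350 to 900 mm from the base axis. Payload 19.9 kg.
Tool frame: the origin (TCP) lies between the finger pads; the fingertips stand 22 mm ahead of it and the grasp point (between the pads) lies 3 mm ahead of it; z points along the fingers, x is the direction in which the jaws open and shut, and the axes are right-handed (so a half turn about z gives the same grasp; the last joint's range is limited). The gripper opens to 85 mm and grips with 20 to 120 N. Pads are 22 mm wide; open, the fingers measure 114 mm over their backs; the gripper's body (76 mm by 85 mm) begins 54 mm behind the grasp point. The pads swing forward as they close: fully open they stand 13 mm farther back than shut.
Start: joints at [-1.363, 0.417, -0.01, 1.614, 0.005, 1.111, -0.053], TCP at [153.891, 605.74, 253.26] pointing down, gripper open.
Joint ranges: [-2.81, 2.81], [-0.39, 2.02], [-1.27, 1.25], [0.06, 2.57], [-1.19, 4.33], [0.19, 2], [-2.82, 2.82]. Speed limits (rad/s): [1.89, 1.89, 2.39, 2.39, 3.01, 3.01, 3.01].

### API

Orientations are given as a unit quaternion [x, y, z, w].
In Python, from workcell import env, imaging, close_job gives the robot as it stands.
- The arm moves only by the tool send_rows, never from a script. Its argument "series" is a list of rows, each an object with "offset": the shift along the tool's x, y, z in mm, a list of three; "yaw": the turn about the tool's z in degrees. In form: [{"offset": [x, y, z], "yaw": yaw}, ...]. A call has 1 to 8 rows; each row shifts and turns the commanded pose from where the row before left it, along the tool's axes as they then stand; what a row does not reach is not made up. A row lasts 1/10 s, in which the tool goes at most 50 mm and 8.59 degrees, less where a joint would pass 70% of its speed; a pose out of reach is approached as far as the arm can. A call with a gripper value outside its range is refused whole. "hand" is the opening, from 0 (shut) to 1 (fully open), set as the call begins (left out, the last holds). The fingers move at their own pace and stop on an object; "grip_force" is the grip in N (left out, the last holds). Time passes only in rows, so rows that do not move let the fingers close. It gives the time, the measured TCP pose, the force and the opening at its end, in the units of the state.
- env.sense(): the state, without advancing time (a new reading comes with each control period).
- imaging.get_image(name): name is "scene" or "top" or "wrist"; returns (picture, depth): 420x560x3 uint8, red, green, blue; 420x560 float32, mm along the optical axis (not along the pixel's ray), 0 where there is no reading.
- imaging.get_calibration(name): a dict with "fovy" (degrees; the focal length in pixels is half the picture's height over the tangent of half this angle, whatever the lens; pixels are square), "cx", "cy" (the principal point, pixels), "distortion" ([k1, k2, p1, p2, k3] as OpenCV has them; the pictures are not rectified), "eye" and "orientation" of the camera in the world. Camera axes: x right, y up, looking along -z (the intrinsics and any distortion apply to the point x, -y, -z); pixel columns grow to the right and rows downward; lengths in mm; the calibration is good to about 2 mm. A picture is of the moment at which its call begins: read the wrist's pose just before it. get_calibration takes no time and is no camera call; for the wrist camera it gives the pose at the moment of the call.
- close_job(): hands the job in, once; it reports no verdict.
Trained networks look in the newest picture that a camera, given by its name, has taken for a name from the list of things; names that differ only in an ending like _2 or _b are one class to them, and where a whole thing is asked for, a point or a joint stands for the part that bears it (a point fixed in the world has none). Each returns a list of dicts, best first, with "score" (0 to 1); they miss things now and then, are a little off and sometimes report something else, mostly with a low value. They report only what shows in the picture. A call takes as long as a camera call. They do not tell look-alikes from the thing itself.
- imaging.look_for(name, camera): "point" ([row, column] in pixels, amid what is visible of it).
- imaging.pinpoint(name, camera): "point" ([row, column] in pixels: a listed point, or the origin of a listed thing).
The state is a dict: "time": time; "joint_pos": joint angles; "joint_velocities": joint speeds; "tau": joint torques, N m; "tool_pos": TCP position; "tcp_rot": TCP orientation; "force": force on the tool from outside, world axes, zero at the start; "moment": the same for the moment, N m; "gripper_width": opening from 0.0 (shut) to 1.0 (fully open).
Only numpy, scipy, OpenCV 4.12 (cv2) and the standard library are available. Lean on these libraries where they do the work, as an engineer would, in place of code of your own. Each camera call takes 0.05 s, during which the arm holds its last target.

## Working session

There is one attempt and no reset: what is moved stays moved. The work goes in short steps, Python scripts to look and compute and a tool call to move; the robot and the scene stay as the last step left them, time stands still between calls to the robot, and variables do not carry over. Pictures are saved under pics/ and viewed, and the job is handed in when it is done.

Besides the shell and the picture viewer there is one more tool, called as name(argument=value, ...), one argument or row to a line, values as JSON. send_rows: Moves the arm, as the interface text tells. Its arguments: {"type":"object","properties":{"series":{"type":"array"},"hand":{"type":"number"},"grip_force":{"type":"number"}},"required":["series"]}

```bash
ls; mkdir -p pics; cat > h.py <<'E'
import numpy as np, cv2
from scipy.spatial.transform import Rotation as R
from workcell import env, imaging
def K(c):
    f=210/np.tan(np.radians(c['fovy'])/2)
    return np.array([[f,0,c['cx']],[0,f,c['cy']],[0,0,1.]])
def ray(c,p):
    q=cv2.undistortPoints(np.array([[[p[1],p[0]]]],float),K(c),np.array(c['distortion'],float))[0,0]
    return np.array(c['eye'],float), R.from_quat(c['orientation']).apply([q[0],-q[1],-1.])
def atz(c,p,z):
    e,d=ray(c,p); return e+d*(z-e[2])/d[2]
def atd(c,p,depth):
    e,d=ray(c,p); return e+d*depth
def proj(c,P):
    q=R.from_quat(c['orientation']).inv().apply(np.atleast_2d(P)-np.array(c['eye']))
    q=q*[1,-1,-1]
    return cv2.projectPoints(q,np.zeros(3),np.zeros(3),K(c),np.array(c['distortion'],float))[0][:,0,::-1]
def tri(obs):
    A=np.zeros((3,3));b=np.zeros(3)
    for c,p in obs:
        e,d=ray(c,p);d=d/np.linalg.norm(d);M=np.eye(3)-np.outer(d,d);A+=M;b+=M@e
    return np.linalg.solve(A,b)
def save(n,im): cv2.imwrite('pics/'+n,im[:,:,::-1])
E
python3 - <<'E'
from h import *
s=env.sense();print({k:np.round(v,3) for k,v in s.items()})
for n in ["scene","top","wrist"]:
    im,d=imaging.get_image(n);save(n+'0.png',im);np.save(n+'0.npy',d)
    c=imaging.get_calibration(n);print(n,c)
    for t in ["mount","button_top","hex_mid","block","screwdriver","collar_top"]:
        print(t,[(np.round(r['point']).astype(int).tolist(),round(r['score'],2)) for r in imaging.pinpoint(t,n)])
E
```

```text
pics
{'time': np.float64(0.0), 'joint_pos': array([-1.363,  0.418, -0.01 ,  1.614,  0.005,  1.111, -0.053]), 'joint_velocities': array([ 0.   ,  0.   ,  0.002, -0.001,  0.   , -0.001, -0.   ]), 'tau': array([ 0.0000e+00, -8.6445e+01,  6.7900e-01, -4.3489e+01,  1.9000e-02,
        7.0000e-03,  0.0000e+00]), 'tool_pos': array([153.847, 605.435, 252.659]), 'tcp_rot': array([ 0.789,  0.614, -0.   ,  0.   ]), 'force': array([ 0.191, -0.722,  0.792]), 'moment': array([ 0.023,  0.013, -0.021]), 'gripper_width': np.float64(1.003)}
scene {'fovy': 48.34104575753252, 'cx': 275.92458580200565, 'cy': 215.47808049139846, 'distortion': array([0.04930208, 0.        , 0.        , 0.        , 0.        ]), 'eye': array([1444.05358807,  278.63925679,  922.44506723]), 'orientation': array([0.25149333, 0.33477451, 0.72217175, 0.55058614])}
mount [([192, 371], 0.75), ([294, 189], 0.73), ([237, 220], 0.63), ([225, 214], 0.54)]
button_top [([193, 362], 0.7), ([304, 175], 0.44)]
hex_mid [([218, 210], 0.73)]
block [([262, 323], 0.72), ([216, 213], 0.44)]
screwdriver [([220, 277], 0.64)]
collar_top [([179, 373
[... 390 characters left out ...]
 343], 0.57), ([196, 345], 0.34)]
button_top [([166, 350], 0.61), ([192, 349], 0.42), ([90, 335], 0.37)]
hex_mid [([191, 346], 0.94)]
block [([180, 225], 0.57)]
screwdriver [([231, 287], 0.58), ([196, 345], 0.18), ([180, 224], 0.18)]
collar_top [([308, 185], 0.85), ([108, 339], 0.76), ([195, 346], 0.6)]
wrist {'fovy': 61.30063506687206, 'cx': 277.34498175018655, 'cy': 211.8342345609443, 'distortion': array([-0.00950579,  0.        ,  0.        ,  0.        ,  0.        ]), 'eye': array([ 73.5838701 , 625.51037203, 375.05597515]), 'orientation': array([-0.12916389, -0.10059457,  0.60563072,  0.77872258])}
mount [([309, 15], 0.94)]
button_top []
hex_mid []
block []
screwdriver []
collar_top []
```

View pics/scene0.png

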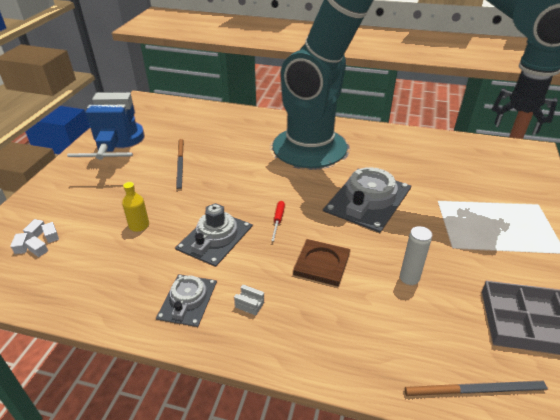

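View pics/top0.png

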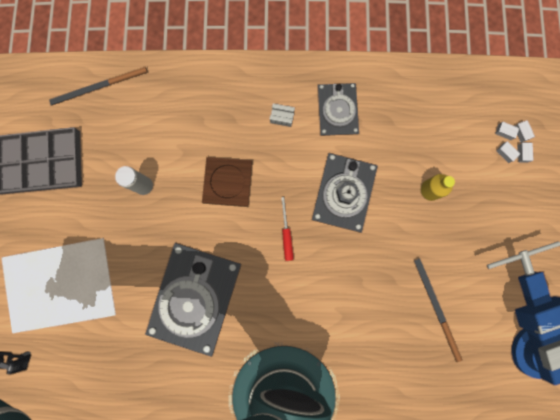

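View pics/wrist0.png

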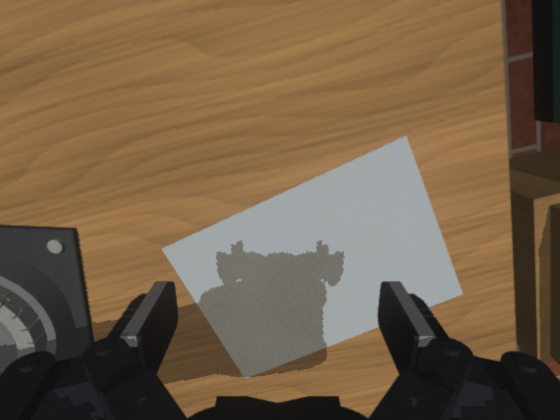

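The scene view shows three mounts. The middle-sized one carries the head: top (193,347) with its button at (166,352), scene (225,215). The block is at top (181,228), with the screwdriver between them, the can at top (180,130) and the oil bottle at (186,440).

```bash
python3 - <<'E'
from h import *
ct=imaging.get_calibration("top");cs=imaging.get_calibration("scene")
print("hexmid",tri([(ct,(191,346)),(cs,(218,210))]), atz(ct,(191,346),74))
print("button",atz(ct,(166,351),60))
print("block",tri([(ct,(180,225)),(cs,(262,323))]), atz(ct,(181,228),20))
print("screwd",atz(ct,(231,287),10),atz(ct,(198,283),5),atz(ct,(260,289),10))
print("can",atz(ct,(177,125),160),"oil",atz(ct,(181,449),150))
d=np.load('top0.npy')
for p in [(191,346),(166,352),(181,228),(178,125)]:
    print(p,d[p],atd(ct,p,d[p]))
E
```

```text
hexmid [ 540.37467273 -160.93813981   69.50823024] [ 537.66980421 -154.30501415   74.        ]
button [ 605.30363156 -169.34184348   60.        ]
block [571.94636256 162.38696955  14.11086679] [568.36042196 153.59273577  20.        ]
screwd [437.38734365  -5.62443701  10.        ] [526.26383002   6.1402545    5.        ] [360.6865873  -11.83136256  10.        ]
can [553.23764607 385.24331146 160.        ] oil [ 554.81751756 -394.37768915  150.        ]
(191, 346) 1170.8989 [ 533.82180281 -150.7076571   101.1801898 ]
(166, 352) 1216.3297 [ 604.82393353 -171.5610812    62.64020184]
(181, 228) 1266.9084 [569.92191701 154.77500157  10.24820068]
(178, 125) 1115.4811 [550.49682386 384.45856215 161.90270915]
```

```bash
cat >> h.py <<'E'
def rows(target,angx,n,p=None,a=None):
    s=env.sense()
    Rm=R.from_quat(s['tcp_rot']).as_matrix()
    if p is None:p=np.array(s['tool_pos'])
    if a is None:a=np.degrees(np.arctan2(Rm[1,0],Rm[0,0]))
    d=(np.array(target,float)-p)/n; dy=(a-angx)/n
    print('from',np.round(p,1),round(a,2))
    out=[]
    for i in range(n):
        t=np.radians(a-i*dy)
        x=np.array([np.cos(t),np.sin(t),0]);y=np.array([np.sin(t),-np.cos(t),0])
        out.append([round(d@x,1),round(d@y,1),round(-d[2],1)])
    print('yaw',round(dy,2));print(out)
E
python3 - <<'E'
from h import *
c=imaging.get_calibration("wrist");s=env.sense()
T=R.from_quat(s['tcp_rot'])
print("look in tool",T.inv().apply(R.from_quat(c['orientation']).apply([0,0,-1])),"eye",T.inv().apply(np.array(c['eye'])-s['tool_pos']))
print("up",T.inv().apply(R.from_quat(c['orientation']).apply([0,1,0])))
rows([560,-130,250],-73.4,30)
E
```

```text
look in tool [2.99130186e-04 3.22930264e-01 9.46422715e-01] eye [  -0.60834547  -82.69697353 -121.81265587]
up [ 9.45071111e-05 -9.46422762e-01  3.22930250e-01]
from [153.9 605.7 253.2] 75.75
yaw 4.97
[[np.float64(-20.4), np.float64(19.2), np.float64(0.1)], [np.float64(-18.7), np.float64(20.9), np.float64(0.1)], [np.float64(-16.8), np.float64(22.4), np.float64(0.1)], [np.float64(-14.8), np.float64(23.8), np.float64(0.1)], [np.float64(-12.7), np.float64(25.0), np.float64(0.1)], [np.float64(-10.5), np.float64(26.0), np.float64(0.1)], [np.float64(-8.2), np.float64(26.8), np.float64(0.1)], [np.float64(-5.8), np.float64(27.4), np.float64(0.1)], [np.float64(-3.5), np.float64(27.8), np.float64(0.1)], [np.float64(-1.0), np.float64(28.0), np.float64(0.1)], [np.float64(1.4), np.float64(28.0), np.float64(0.1)], [np.float64(3.8), np.float64(27.8), np.float64(0.1)], [np.float64(6.2), np.float64(27.3), np.float64(0.1)], [np.float64(8.6), np.float64(26.7), np.float64(0.1)], [np.float64(10.8), np.float64(25.8), np.float64(0.1)], [np.float64(13.0), np.float64(24.8), np.float64(0.1)], [np.float64(15.1), np.float64(23.6), np.float64(0.1)], [np.float64(17.1), np.float64(22.2), np.float64(0.1)], [np.float64(19.0), np.float64(20.6), np.float64(0.1)], [np.float64(20.7), np.float64(18.9), np.float64(0.1)], [np.float64(22.2), np.float64(17.0), np.float64(0.1)], [np.float64(23.6), np.float64(15.0), np.float64(0.1)], [np.float64(24.9), np.float64(12.9), np.float64(0.1)], [np.float64(25.9), np.float64(10.7), np.float64(0.1)], [np.float64(26.7), np.float64(8.4), np.float64(0.1)], [np.float64(27.3), np.float64(6.1), np.float64(0.1)], [np.float64(27.8), np.float64(3.7), np.float64(0.1)], [np.float64(28.0), np.float64(1.3), np.float64(0.1)], [np.float64(28.0), np.float64(-1.2), np.float64(0.1)], [np.float64(27.8), np.float64(-3.6), np.float64(0.1)]]
```

send_rows(
  series=[
    {"offset":[-20.4,19.2,0],"yaw":5},
    {"offset":[-18.7,20.9,0],"yaw":5},
    {"offset":[-16.8,22.4,0],"yaw":5},
    {"offset":[-14.8,23.8,0],"yaw":5},
    {"offset":[-12.7,25,0],"yaw":5},
    {"offset":[-10.5,26,0],"yaw":5},
    {"offset":[-8.2,26.8,0],"yaw":5},
    {"offset":[-5.8,27.4,0],"yaw":5},
  ],
  hand=0,
)

```text
time: 1.85
tool_pos: [262.5, 408.3, 253.4]
tcp_rot: [0.952, 0.305, 0.0, -0.0]
force: [0.4, -0.5, 0.2]
gripper_width: 0.001
```

send_rows(
  series=[
    {"offset":[-3.5,27.8,0],"yaw":5},
    {"offset":[-1,28,0],"yaw":5},
    {"offset":[1.4,28,0],"yaw":5},
    {"offset":[3.8,27.8,0],"yaw":5},
    {"offset":[6.2,27.3,0],"yaw":5},
    {"offset":[8.6,26.7,0],"yaw":5},
    {"offset":[10.8,25.8,0],"yaw":5},
    {"offset":[13,24.8,0],"yaw":5},
  ],
)

```text
time: 2.65
tool_pos: [369.6, 211.4, 253.5]
tcp_rot: [0.999, -0.039, 0.0, -0.0]
force: [0.5, 0.2, -0.3]
gripper_width: -0.002
```

send_rows(
  series=[
    {"offset":[15.1,23.6,0],"yaw":5},
    {"offset":[17.1,22.2,0],"yaw":5},
    {"offset":[19,20.6,0],"yaw":5},
    {"offset":[20.7,18.9,0],"yaw":5},
    {"offset":[22.2,17,0],"yaw":5},
    {"offset":[23.6,15,0],"yaw":5},
    {"offset":[24.9,12.9,0],"yaw":5},
    {"offset":[25.9,10.7,0],"yaw":5},
  ],
)

```text
time: 3.45
tool_pos: [476.1, 14.3, 253.5]
tcp_rot: [0.926, -0.378, 0.0, -0.0]
force: [0.1, -0.0, 0.1]
gripper_width: -0.002
```

send_rows(
  series=[
    {"offset":[26.7,8.4,0],"yaw":5},
    {"offset":[27.3,6.1,0],"yaw":5},
    {"offset":[27.8,3.7,0],"yaw":5},
    {"offset":[28,1.3,0],"yaw":5},
    {"offset":[28,-1.2,0],"yaw":5},
    {"offset":[27.8,-3.6,0],"yaw":4},
    {"offset":[0,0,0],"yaw":0},
    {"offset":[0,0,0],"yaw":0},
  ],
)

```text
time: 4.25
tool_pos: [554.8, -133.3, 253.1]
tcp_rot: [0.802, -0.597, -0.0, 0.0]
force: [-1.3, 0.1, -1.1]
gripper_width: -0.003
```

```bash
cat > look.py <<'E'
import sys
from h import *
tag=sys.argv[1]
s=env.sense();print('t',round(s['time'],2),'tcp',np.round(s['tool_pos'],1),'grip',round(s['gripper_width'],3),'j',np.round(s['joint_pos'],2),'F',np.round(s['force'],1))
Rm=R.from_quat(s['tcp_rot']).as_matrix();print('ang',round(np.degrees(np.arctan2(Rm[1,0],Rm[0,0])),2),'z',np.round(Rm[:,2],3))
c=imaging.get_calibration("wrist")
im,d=imaging.get_image("wrist");save(tag+'.png',im);np.save(tag+'.npy',d)
import pickle;pickle.dump(c,open(tag+'.pkl','wb'))
for t in sys.argv[2:]:
    print(t,[(np.round(r['point'],1).tolist(),round(r['score'],2)) for r in imaging.pinpoint(t,"wrist")])
E
python3 look.py w1 hex_mid button_top head collar_top
```

```text
t 4.25 tcp [ 554.8 -133.3  253.1] grip -0.003 j [-0.44  0.41  0.8   1.77 -0.33  1.1  -0.8 ] F [-1.3  0.1 -1.1]
ang -73.28 z [-0. -0. -1.]
hex_mid [([220.1, 292.6], 0.97)]
button_top [([146.7, 341.8], 0.94), ([235.9, 491.2], 0.26)]
head [([205.3, 292.3], 0.59)]
collar_top []
```

View pics/w1.png

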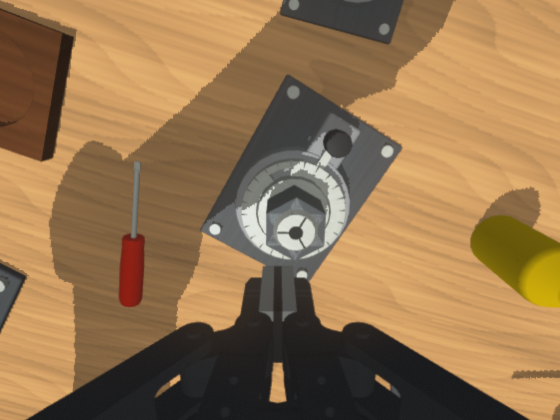

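```bash
python3 - <<'E'
from h import *; import pickle
c=pickle.load(open('w1.pkl','rb'));d=np.load('w1.npy')
for n,p in [('hex',(220,292)),('btn',(147,342))]:
    p0=tuple(int(v) for v in p); print(n,d[p0],atd(c,p,d[p0]))
print('hex@74',atz(c,(220.1,292.6),74),'btn@60',atz(c,(146.7,341.8),60))
E
```

```text
hex 290.4867 [ 542.40870634 -150.38923418  102.14234682]
btn 312.26138 [ 606.47583045 -178.11575693   60.87316439]
hex@74 [ 532.91325349 -155.10346215   74.        ] btn@60 [ 606.59368115 -178.04503144   60.        ]
```

```bash
cat > cloud.py <<'E'
from h import *; import pickle
def cloud(tag):
    c=pickle.load(open(tag+'.pkl','rb'));d=np.load(tag+'.npy')
    v,u=np.mgrid[0:420,0:560]
    q=cv2.undistortPoints(np.stack([u.ravel(),v.ravel()],1).astype(float)[:,None],K(c),np.array(c['distortion'],float))[:,0]
    P=np.array(c['eye'])+R.from_quat(c['orientation']).apply(np.c_[q[:,0],-q[:,1],-np.ones(len(q))]*d.reshape(-1,1))
    P=P.reshape(420,560,3);P[d==0]=np.nan
    return P
def circ(xy):
    A=np.c_[2*xy,np.ones(len(xy))];s=np.linalg.lstsq(A,(xy**2).sum(1),rcond=None)[0]
    return s[:2],np.sqrt(s[2]+s[:2]@s[:2])
E
python3 - <<'E'
from cloud import *
P=cloud('w1');im=cv2.imread('pics/w1.png')
cv2.imwrite('pics/w1z.png',cv2.resize(im[60:290,190:420],None,fx=2.6,fy=2.6,interpolation=cv2.INTER_NEAREST))
m0=np.zeros((420,560),bool);m0[60:262,190:420]=1
def box(zl,zh,ctr,r):
    return m0&(P[...,2]>zl)&(P[...,2]<zh)&(np.hypot(P[...,0]-ctr[0],P[...,1]-ctr[1])<r)
h=np.histogram(P[m0][:,2],bins=np.arange(-5,110,2.5));print([(int(b),int(n)) for b,n in zip(h[1],h[0])])
def enc(zl,zh,ctr,r,name):
    m=box(zl,zh,ctr,r);xy=P[m][:,:2].astype(np.float32)
    (x,y),rr=cv2.minEnclosingCircle(xy);print(name,len(xy),'z',np.median(P[m][:,2]),'enc',x,y,rr,'mean',xy.mean(0))
    rect=cv2.minAreaRect(xy);print('   rect',rect)
enc(98,106,(537,-155),40,'nose')
enc(47,53,(537,-155),60,'collar')
enc(57,66,(606,-176),25,'button')
enc(92,97.5,(537,-155),40,'hextop')
E
```

```text
[(-5, 0), (-2, 1774), (0, 21870), (2, 976), (5, 268), (7, 8328), (10, 1061), (12, 334), (15, 62), (17, 41), (20, 36), (22, 40), (25, 39), (27, 58), (30, 331), (32, 1437), (35, 912), (37, 55), (40, 174), (42, 168), (45, 129), (47, 1460), (50, 1703), (52, 853), (55, 142), (57, 107), (60, 511), (62, 55), (65, 39), (67, 40), (70, 42), (72, 41), (75, 41), (77, 40), (80, 51), (82, 47), (85, 46), (87, 46), (90, 51), (92, 123), (95, 1408), (97, 175), (100, 790), (102, 386), (105, 0)]
nose 1308 z 102.05509072190165 enc 535.1588745117188 -155.8053741455078 19.54856300354004 mean [ 534.6981  -155.74167]
   rect ((533.3340454101562, -156.3038787841797), (35.81450653076172, 35.45635223388672), 63.09576416015625)
collar 3215 z 50.08010002177696 enc 533.1633911132812 -156.57264709472656 50.45481491088867 mean [ 542.73065 -153.0288 ]
   rect ((533.3262329101562, -156.3623504638672), (99.9571762084961, 99.47367095947266), 17.22810173034668)
button 564 z 60.93384062388492 enc 608.1098022460938 -174.70396423339844 11.899300575256348 mean [ 608.18243 -174.25726]
   rect ((607.9694213867188, -174.63238525390625), (22.91214942932129, 22.867563247680664), 2.3761909008026123)
hextop 1546 z 96.09695139826442 enc 533.0957641601562 -156.2469482421875 28.921720504760742 mean [ 535.2475  -155.49615]
   rect ((533.1851196289062, -156.55300903320312), (57.84214782714844, 49.79499816894531), 16.27448081970215)
```

View pics/w1z.png

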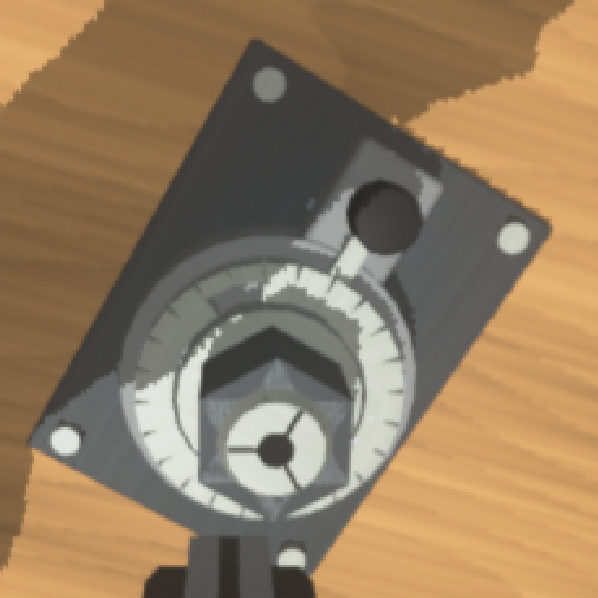

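The wrist view shows the head's nose at (232,296), the button at (143,338) and the screwdriver at (235,135). From the depth, the mount axis is (533.2, -156.4) and the button (608, -174.6). The mount's x points at -13.7°, and the heights match the text to 1 mm. Next I press the button.

```bash
python3 - <<'E'
from h import *
rows([608,-174.6,100],-73.7,8)
E
```

```text
from [ 554.9 -132.1  253.5] -73.18
yaw 0.07
[[np.float64(7.0), np.float64(-4.8), np.float64(19.2)], [np.float64(7.0), np.float64(-4.8), np.float64(19.2)], [np.float64(7.0), np.float64(-4.8), np.float64(19.2)], [np.float64(7.0), np.float64(-4.8), np.float64(19.2)], [np.float64(7.0), np.float64(-4.9), np.float64(19.2)], [np.float64(7.0), np.float64(-4.9), np.float64(19.2)], [np.float64(7.0), np.float64(-4.9), np.float64(19.2)], [np.float64(7.0), np.float64(-4.9), np.float64(19.2)]]
```

send_rows(
  series=[
    {"offset":[7,-4.8,19],"yaw":0},
    {"offset":[7,-4.8,19],"yaw":0},
    {"offset":[7,-4.8,19],"yaw":0},
    {"offset":[7,-4.8,19],"yaw":0},
    {"offset":[7,-4.8,19],"yaw":0.5},
    {"offset":[7,-4.8,19],"yaw":0},
    {"offset":[7,-4.8,19],"yaw":0},
    {"offset":[7,-4.8,19],"yaw":0},
  ],
)

```text
time: 5.3
tool_pos: [608.1, -175.2, 100.7]
tcp_rot: [0.8, -0.6, 0.0, -0.0]
force: [0.0, -0.0, -0.2]
gripper_width: 0.0
```

send_rows(
  series=[
    {"offset":[0,0,0],"yaw":0},
    {"offset":[0,0,0],"yaw":0},
    {"offset":[0,0,0],"yaw":0},
  ],
)

```text
time: 5.6
tool_pos: [607.9, -175.3, 102.5]
tcp_rot: [0.8, -0.6, 0.001, -0.0]
force: [-0.3, 0.3, -0.4]
gripper_width: -0.002
```

```bash
python3 look.py w2 button_top; for i in 1; do python3 -c "
from h import *
rows([608,-174.6,82],-73.7,1)"; done
```

```text
t 5.6 tcp [ 607.9 -175.3  102.5] grip -0.002 j [-0.23  0.7   0.66  1.72 -0.53  0.9  -0.64] F [-0.3  0.3 -0.4]
ang -73.73 z [ 0.001 -0.    -1.   ]
button_top [([263.3, 276.2], 0.75)]
from [ 608.  -175.3  102.4] -73.73
yaw -0.03
[[np.float64(-0.7), np.float64(-0.2), np.float64(20.4)]]
```

View pics/w2.png

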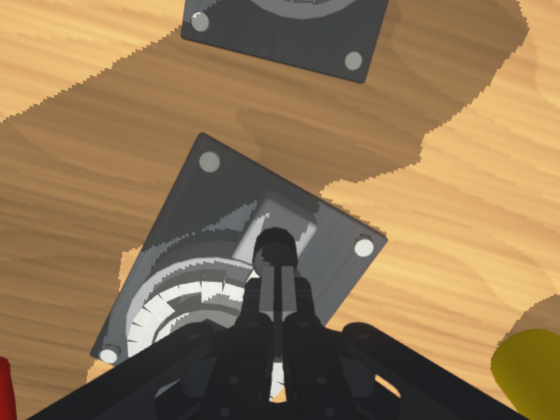

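The button is at (240,276), in line with the closed fingertips at (265,279). I descend and feel for contact.

send_rows(
  series=[
    {"offset":[0,0,6],"yaw":0},
    {"offset":[0,0,6],"yaw":0},
    {"offset":[0,0,3],"yaw":0},
    {"offset":[0,0,1],"yaw":0},
    {"offset":[0,0,1],"yaw":0},
    {"offset":[0,0,1],"yaw":0},
  ],
)

```text
time: 6.3
tool_pos: [607.7, -175.7, 83.3]
tcp_rot: [0.8, -0.6, 0.0, 0.0]
force: [0.0, -0.5, -0.2]
gripper_width: 0.001
```

send_rows(
  series=[
    {"offset":[0,0,1],"yaw":0},
    {"offset":[0,0,1],"yaw":0},
    {"offset":[0,0,0],"yaw":0},
  ],
)

```text
time: 6.6
tool_pos: [607.7, -175.7, 81.4]
tcp_rot: [0.8, -0.6, 0.0, 0.0]
force: [0.1, -1.0, 1.4]
gripper_width: 0.004
```

Near contact. Pressing 1 mm per row.

send_rows(
  series=[
    {"offset":[0,0,1],"yaw":0},
    {"offset":[0,0,1],"yaw":0},
    {"offset":[0,0,1],"yaw":0},
    {"offset":[0,0,0],"yaw":0},
  ],
)

```text
time: 7.0
tool_pos: [607.8, -175.7, 78.3]
tcp_rot: [0.8, -0.6, 0.0, 0.0]
force: [1.0, -0.2, 1.7]
gripper_width: -0.002
```

send_rows(
  series=[
    {"offset":[0,0,1],"yaw":0},
    {"offset":[0,0,1],"yaw":0},
    {"offset":[0,0,0],"yaw":0},
  ],
)

```text
time: 7.3
tool_pos: [607.7, -175.7, 76.2]
tcp_rot: [0.8, -0.6, 0.0, 0.0]
force: [1.1, -0.1, 0.2]
gripper_width: -0.001
```

send_rows(
  series=[
    {"offset":[0,0,0.5],"yaw":0},
    {"offset":[0,0,0.5],"yaw":0},
    {"offset":[0,0,0],"yaw":0},
  ],
)

```text
time: 7.6
tool_pos: [607.8, -175.7, 75.3]
tcp_rot: [0.8, -0.6, 0.0, 0.0]
force: [1.1, -1.3, 1.4]
gripper_width: -0.005
```

send_rows(
  series=[
    {"offset":[0,0,0.5],"yaw":0},
    {"offset":[0,0,0.5],"yaw":0},
    {"offset":[0,0,0],"yaw":0},
  ],
)

```text
time: 7.9
tool_pos: [607.8, -175.7, 74.3]
tcp_rot: [0.8, -0.6, 0.0, 0.0]
force: [1.4, -0.8, 2.5]
gripper_width: 0.003
```

send_rows(
  series=[
    {"offset":[0,0,0.5],"yaw":0},
    {"offset":[0,0,0],"yaw":0},
  ],
)

```text
time: 8.1
tool_pos: [607.8, -175.7, 74.0]
tcp_rot: [0.8, -0.6, 0.0, -0.0]
force: [0.3, -0.0, 5.1]
gripper_width: -0.004
```

send_rows(
  series=[
    {"offset":[0,0,0.3],"yaw":0},
    {"offset":[0,0,0],"yaw":0},
  ],
)

```text
time: 8.3
tool_pos: [607.8, -175.8, 73.9]
tcp_rot: [0.8, -0.6, 0.0, -0.0]
force: [-0.6, 0.4, 8.4]
gripper_width: 0.002
```

```bash
python3 look.py w3 ;python3 -c "
from h import *
s=env.sense();print(s['force'],s['moment'],s['tool_pos'])"
```

```text
t 8.3 tcp [ 607.8 -175.8   73.9] grip 0.002 j [-0.22  0.74  0.63  1.73 -0.55  0.86 -0.62] F [-0.6  0.4  8.4]
ang -73.76 z [ 0.  0. -1.]
[-0.85857553  0.51544835 10.06224495] [ 0.08727161  0.2331167  -0.03449042] [ 607.79922188 -175.76594023   73.90278467]
```

The button is at its stop: z 73.9 is 52 + 22, and force rises to 10 N. I retreat upwards and look.

send_rows(
  series=[
    {"offset":[0,0,-5],"yaw":0},
    {"offset":[0,0,-20],"yaw":0},
    {"offset":[0,0,-25],"yaw":0},
    {"offset":[0,0,-25],"yaw":0},
    {"offset":[0,0,-25],"yaw":0},
    {"offset":[0,0,-20],"yaw":0},
    {"offset":[0,0,0],"yaw":0},
    {"offset":[0,0,0],"yaw":0},
  ],
  hand=1,
)

```text
time: 9.15
tool_pos: [607.5, -175.4, 193.4]
tcp_rot: [0.8, -0.6, -0.0, -0.0]
force: [0.7, 0.1, -0.5]
gripper_width: 1.0
```

```bash
python3 look.py w4 hex_mid button_top
python3 - <<'E'
from cloud import *
P=cloud('w4')
def enc(zl,zh,ctr,r,name):
    m=(P[...,2]>zl)&(P[...,2]<zh)&(np.hypot(P[...,0]-ctr[0],P[...,1]-ctr[1])<r);xy=P[m][:,:2].astype(np.float32)
    if len(xy)<5: print(name,'none');return
    (x,y),rr=cv2.minEnclosingCircle(xy);print(name,len(xy),'z',np.median(P[m][:,2]),'enc',x,y,rr);print('   rect',cv2.minAreaRect(xy))
enc(98,106,(533,-156),25,'nose')
enc(47,53,(533,-156),55,'collar')
enc(50,66,(608,-175),14,'button')
enc(92,97.5,(533,-156),32,'hextop')
rows([533.2,-156.4,160],-73.7,6)
E
```

```text
t 9.15 tcp [ 607.5 -175.4  193.4] grip 1.0 j [-0.29  0.59  0.73  1.67 -0.44  1.05 -0.7 ] F [ 0.7  0.1 -0.5]
ang -73.74 z [-0.  0. -1.]
hex_mid [([293.4, 223.4], 0.7)]
button_top [([203.2, 276.8], 0.8)]
nose 1689 z 102.07499805653376 enc 532.31787109375 -157.542236328125 19.60346221923828
   rect ((534.3079833984375, -156.16744995117188), (33.825340270996094, 34.66196060180664), 46.65232849121094)
collar 3818 z 50.06957984104139 enc 533.1390380859375 -156.51931762695312 50.62896728515625
   rect ((539.0691528320312, -156.09085083007812), (88.86847686767578, 100.4693374633789), 4.237685680389404)
button 684 z 52.954045946752984 enc 608.1539306640625 -174.77818298339844 11.820513725280762
   rect ((608.1526489257812, -174.84242248535156), (23.179716110229492, 22.61115837097168), 61.80112838745117)
hextop 1996 z 96.09972048127393 enc 533.0797729492188 -156.41180419921875 28.81549072265625
   rect ((533.0786743164062, -156.4079132080078), (57.63033676147461, 50.228267669677734), 16.286928176879883)
from [ 607.2 -175.4  192.5] -73.75
yaw -0.01
[[np.float64(-6.5), np.float64(11.0), np.float64(5.4)], [np.float64(-6.5), np.float64(11.0), np.float64(5.4)], [np.float64(-6.5), np.float64(11.0), np.float64(5.4)], [np.float64(-6.5), np.float64(11.0), np.float64(5.4)], [np.float64(-6.5), np.float64(11.0), np.float64(5.4)], [np.float64(-6.5), np.float64(11.0), np.float64(5.4)]]
```

View pics/w4.png

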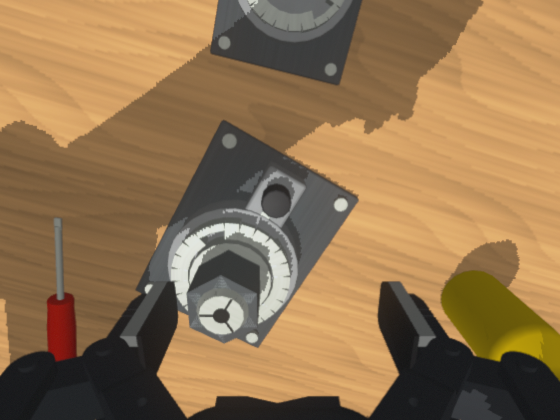

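The button now reads 52 mm high (all the way in), at (203,277). The head is still seated, nose at (315,221). Quick check of the hand-eye offset using the fingertips.

```bash
python3 - <<'E'
from cloud import *
for tag,p in (('w4',[607.35,-175.4,193]),('w3',[607.8,-175.8,73.9])):
    P=cloud(tag)
    a=np.radians(-73.75);x=np.array([np.cos(a),np.sin(a),0]);y=np.array([np.sin(a),-np.cos(a),0]);z=np.array([0,0,-1.])
    Q=(P-np.array(p))@np.array([x,y,z]).T
    for lo in range(-40,24,4):
        m=(Q[...,2]>lo)&(Q[...,2]<lo+4)&(abs(Q[...,0])<60)&(abs(Q[...,1])<30)
        for sgn in(-1,1):
            q=Q[m&(sgn*Q[...,0]>0)]
            if len(q)>3:print(tag,lo,sgn,len(q),'x',np.round(np.percentile(q[:,0],[1,99]),1),'y',np.round(np.percentile(q[:,1],[1,50,99]),1))
E
```

```text
w4 -40 -1 593 x [-59.8 -40.7] y [-14.5 -12.3  -6.4]
w4 -40 1 553 x [42.3 59.7] y [-14.5 -12.5  -6.8]
w4 -36 -1 221 x [-59.6 -43.2] y [-13.7 -12.2  -6.1]
w4 -36 1 209 x [45.  57.2] y [-13.7 -12.3  -6.7]
w4 -32 -1 528 x [-49.2 -41.5] y [-12.   -8.4   1.5]
w4 -32 1 519 x [43.  50.6] y [-12.2  -8.4   1.1]
w4 -28 -1 420 x [-54.9 -41.4] y [-12.   -7.9   5.5]
w4 -28 1 393 x [43.  56.6] y [-12.   -7.8   6.2]
w4 -24 -1 496 x [-55.3 -41.4] y [-11.9  -7.3  10. ]
w4 -24 1 486 x [43.2 56.9] y [-12.1  -7.3  10.2]
w4 -20 -1 466 x [-55.2 -41.5] y [-12.   -7.3  10.3]
w4 -20 1 451 x [43.3 56.9] y [-12.   -7.4  10.1]
w4 -16 -1 413 x [-55.3 -41.4] y [-11.9  -7.2  10.2]
w4 -16 1 411 x [43.2 56.8] y [-12.   -7.1  10.4]
w4 -12 -1 378 x [-55.3 -41.4] y [-12.   -7.3   9.9]
w4 -12 1 380 x [43.4 56.6] y [-12.1  -7.3  10.3]
w4 -8 -1 353 x [-55.2 -41.5] y [-11.9  -7.3   9.9]
w4 -8 1 339 x [43.3 57. ] y [-12.1  -7.2  10.4]
w4 -4 -1 313 x [-54.6 -41.4] y [-12.   -7.4  10.2]
w4 -4 1 320 x [43.4 56.2] y [-12.   -7.3  10.2]
w4 0 -1 230 x [-50.7 -41.4] y [-11.7  -6.1   9.9]
w4 0 1 235 x [43.3 54.9] y [-11.9  -6.6  10.
[... 991 characters left out ...]
y [-12.  -10.8  -6.7]
w3 -4 -1 158 x [-12.6  -0.2] y [-11.8  -7.9  -6.6]
w3 -4 1 196 x [ 0.2 14.2] y [-11.9 -10.8  -6.5]
w3 0 -1 174 x [-12.6  -0.2] y [-12.2  -9.1  -6.4]
w3 0 1 180 x [ 0.2 14.2] y [-12.  -10.4  -6.5]
w3 4 -1 163 x [-12.7  -0.2] y [-12.   -7.6  -6.5]
w3 4 1 181 x [ 0.2 14.2] y [-11.9 -10.6  -6.7]
w3 8 -1 126 x [-12.4  -0.2] y [-11.9  -7.9  -6.7]
w3 8 1 158 x [ 0.2 14. ] y [-12.  -10.9  -6.7]
w3 12 -1 100 x [-10.9  -0.3] y [-12.  -11.   -6.8]
w3 12 1 108 x [ 0.2 12.6] y [-11.9 -11.2  -6.8]
w3 16 -1 19 x [-9.2 -0.4] y [-11.5 -10.8  -5.7]
w3 16 1 20 x [0.2 7. ] y [-11.5 -11.2 -10.3]
w3 20 -1 955 x [-59.5  -0.8] y [-11.9  19.7  26.8]
w3 20 1 132 x [0.1 9.7] y [-11.7  -9.9  -3.6]
```

send_rows(
  series=[
    {"offset":[-6.5,11,5],"yaw":0},
    {"offset":[-6.5,11,5],"yaw":0},
    {"offset":[-6.5,11,5],"yaw":0},
    {"offset":[-6.5,11,5],"yaw":0},
    {"offset":[-6.5,11,5],"yaw":0},
    {"offset":[-6.5,11,5],"yaw":0},
    {"offset":[0,0,0],"yaw":0},
    {"offset":[0,0,0],"yaw":0},
  ],
)

```text
time: 10.1
tool_pos: [533.7, -156.7, 163.4]
tcp_rot: [0.8, -0.6, -0.0, 0.0]
force: [1.0, -0.4, 0.1]
gripper_width: 1.0
```

The fingers show up in the depth at (+0.9, -0.9) mm in tool x, y. I take that as hand-eye bias, which puts the true axis near (532.0, -155.8). Descending around the hexagon.

send_rows(
  series=[
    {"offset":[-1.3,1.4,5],"yaw":0},
    {"offset":[0,0,12],"yaw":0},
    {"offset":[0,0,15],"yaw":0},
    {"offset":[0,0,15],"yaw":0},
    {"offset":[0,0,15],"yaw":0},
    {"offset":[0,0,12],"yaw":0},
    {"offset":[0,0,8],"yaw":0},
    {"offset":[0,0,4],"yaw":0},
  ],
)

```text
time: 10.9
tool_pos: [531.5, -155.9, 76.6]
tcp_rot: [0.8, -0.6, -0.0, 0.0]
force: [1.3, -0.4, 0.4]
gripper_width: 1.004
```

send_rows(
  series=[
    {"offset":[0,0,0],"yaw":0},
    {"offset":[0,0,0],"yaw":0},
  ],
)

```text
time: 11.1
tool_pos: [531.9, -156.0, 77.9]
tcp_rot: [0.8, -0.6, 0.0, -0.0]
force: [-0.2, 0.8, 0.1]
gripper_width: 1.001
```

```bash
python3 look.py w5
```

```text
t 11.1 tcp [ 531.9 -156.    77.9] grip 1.001 j [-0.27  0.62  0.65  1.94 -0.54  0.76 -0.6 ] F [-0.2  0.8  0.1]
ang -73.76 z [ 0.001 -0.    -1.   ]
```

View pics/w5.png

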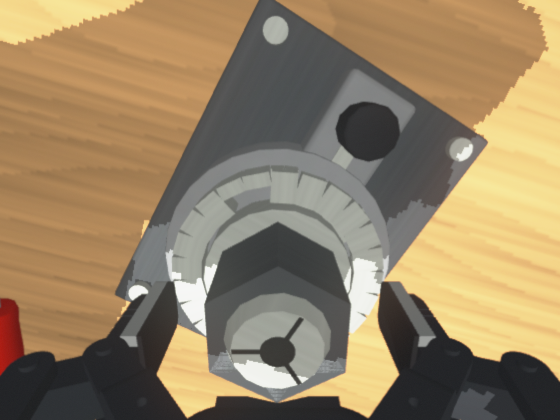

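The hexagon is centred between the pads: columns 207–350, with the fingers at 157/398. Closing.

send_rows(
  series=[
    {"offset":[0,0,0],"yaw":0},
    {"offset":[0,0,0],"yaw":0},
    {"offset":[0,0,0],"yaw":0},
    {"offset":[0,0,0],"yaw":0},
    {"offset":[0,0,0],"yaw":0},
    {"offset":[0,0,0],"yaw":0},
  ],
  hand=0,
  grip_force=50,
)

```text
time: 11.75
tool_pos: [531.8, -155.9, 77.7]
tcp_rot: [0.8, -0.6, 0.0, -0.0]
force: [0.2, -0.1, 4.6]
gripper_width: 0.58
```

```bash
cat > st.py <<'E'
from h import *
s=env.sense();Rm=R.from_quat(s['tcp_rot']).as_matrix()
print('t',round(s['time'],2),np.round(s['tool_pos'],1),'ang',round(np.degrees(np.arctan2(Rm[1,0],Rm[0,0])),2),'F',np.round(s['force'],1),'M',np.round(s['moment'],2),'tau7',s['tau'][6].round(2),'g',round(s['gripper_width'],3),'j',np.round(s['joint_pos'],2))
E
python3 st.py
```

```text
t 11.75 [ 531.8 -155.9   77.7] ang -73.76 F [ 0.2 -0.1  4.6] M [ 0.09 -0.    0.01] tau7 -0.01 g 0.58 j [-0.27  0.62  0.65  1.94 -0.54  0.76 -0.6 ]
```

send_rows(
  series=[
    {"offset":[0,0,0],"yaw":-2},
    {"offset":[0,0,0],"yaw":-3},
    {"offset":[0,0,0],"yaw":-3},
    {"offset":[0,0,0],"yaw":0},
  ],
)

```text
time: 12.15
tool_pos: [531.8, -155.9, 77.7]
tcp_rot: [0.84, -0.542, 0.0, -0.0]
force: [0.2, 0.0, 4.4]
gripper_width: 0.578
```

```bash
python3 st.py
```

```text
t 12.15 [ 531.8 -155.9   77.7] ang -65.62 F [0.2 0.  4.4] M [ 0.02 -0.08  0.06] tau7 1.29 g 0.578 j [-0.25  0.61  0.62  1.94 -0.51  0.75 -0.48]
```

Turning smoothly with little torque, so the pawl is clear. Continuing towards ~55°.

send_rows(
  series=[
    {"offset":[0,0,0],"yaw":-4},
    {"offset":[0,0,0],"yaw":-4},
    {"offset":[0,0,0],"yaw":-4},
    {"offset":[0,0,0],"yaw":-4},
    {"offset":[0,0,0],"yaw":-4},
    {"offset":[0,0,0],"yaw":-4},
    {"offset":[0,0,0],"yaw":0},
  ],
)

```text
time: 12.85
tool_pos: [531.8, -156.0, 77.6]
tcp_rot: [0.934, -0.356, 0.0, -0.0]
force: [0.5, 0.2, 4.2]
gripper_width: 0.58
```

```bash
python3 st.py
```

```text
t 12.85 [ 531.8 -156.    77.6] ang -41.73 F [0.5 0.2 4.2] M [-0.05 -0.04  0.03] tau7 1.73 g 0.58 j [-0.17  0.58  0.51  1.93 -0.42  0.73 -0.14]
```

send_rows(
  series=[
    {"offset":[0,0,0],"yaw":-4},
    {"offset":[0,0,0],"yaw":-4},
    {"offset":[0,0,0],"yaw":-4},
    {"offset":[0,0,0],"yaw":-4},
    {"offset":[0,0,0],"yaw":-4},
    {"offset":[0,0,0],"yaw":-3},
    {"offset":[0,0,0],"yaw":0},
  ],
)

```text
time: 13.55
tool_pos: [531.7, -155.9, 77.6]
tcp_rot: [0.987, -0.164, 0.0, -0.0]
force: [-0.1, 1.0, 4.2]
gripper_width: 0.582
```

```bash
python3 st.py
```

```text
t 13.55 [ 531.7 -155.9   77.6] ang -18.84 F [-0.1  1.   4.2] M [-0.04 -0.02  0.06] tau7 1.36 g 0.582 j [-0.1   0.56  0.41  1.93 -0.33  0.72  0.18]
```

send_rows(
  series=[
    {"offset":[0,0,0],"yaw":-1},
    {"offset":[0,0,0],"yaw":-1},
    {"offset":[0,0,0],"yaw":-1},
    {"offset":[0,0,0],"yaw":-1},
    {"offset":[0,0,0],"yaw":0},
  ],
)

```text
time: 14.05
tool_pos: [531.7, -155.9, 77.5]
tcp_rot: [0.992, -0.128, 0.0, 0.0]
force: [1.0, -0.3, 4.8]
gripper_width: 0.582
```

```bash
python3 st.py
```

```text
t 14.05 [ 531.7 -155.9   77.5] ang -14.72 F [ 1.  -0.3  4.8] M [-0.11 -0.08  0.01] tau7 0.44 g 0.582 j [-0.08  0.56  0.4   1.93 -0.32  0.71  0.24]
```

send_rows(
  series=[
    {"offset":[0,0,0],"yaw":-1},
    {"offset":[0,0,0],"yaw":-1},
    {"offset":[0,0,0],"yaw":0},
  ],
)

```text
time: 14.35
tool_pos: [531.7, -155.8, 77.5]
tcp_rot: [0.994, -0.111, -0.0, -0.0]
force: [0.4, -0.5, 3.4]
gripper_width: 0.581
```

```bash
python3 st.py
```

```text
t 14.35 [ 531.7 -155.8   77.5] ang -12.7 F [ 0.4 -0.5  3.4] M [-0.14 -0.06 -0.09] tau7 0.44 g 0.581 j [-0.07  0.56  0.39  1.93 -0.31  0.71  0.27]
```

send_rows(
  series=[
    {"offset":[0,0,0],"yaw":-1},
    {"offset":[0,0,0],"yaw":-1},
    {"offset":[0,0,0],"yaw":0},
  ],
)

```text
time: 14.65
tool_pos: [531.7, -155.8, 77.5]
tcp_rot: [0.996, -0.093, 0.0, 0.0]
force: [0.8, -0.6, 3.6]
gripper_width: 0.58
```

```bash
python3 st.py
```

```text
t 14.65 [ 531.7 -155.8   77.5] ang -10.7 F [ 0.8 -0.6  3.6] M [-0.1  0.   0. ] tau7 0.44 g 0.58 j [-0.07  0.55  0.38  1.93 -0.3   0.71  0.3 ]
```

send_rows(
  series=[
    {"offset":[0,0,0],"yaw":-1},
    {"offset":[0,0,0],"yaw":-0.5},
    {"offset":[0,0,0],"yaw":0},
  ],
)

```text
time: 14.95
tool_pos: [531.7, -155.8, 77.5]
tcp_rot: [0.997, -0.08, -0.0, 0.0]
force: [-0.2, 0.4, 3.3]
gripper_width: 0.578
```

```bash
python3 st.py
```

```text
t 14.95 [ 531.7 -155.8   77.5] ang -9.23 F [-0.2  0.4  3.3] M [-0.06  0.02 -0.04] tau7 0.28 g 0.578 j [-0.06  0.55  0.37  1.93 -0.3   0.71  0.32]
```

send_rows(
  series=[
    {"offset":[0,0,0],"yaw":-1},
    {"offset":[0,0,0],"yaw":-0.5},
    {"offset":[0,0,0],"yaw":0},
  ],
)

```text
time: 15.25
tool_pos: [531.7, -155.8, 77.5]
tcp_rot: [0.998, -0.067, 0.0, 0.0]
force: [0.2, -1.2, 4.1]
gripper_width: 0.577
```

```bash
python3 st.py
```

```text
t 15.25 [ 531.7 -155.8   77.5] ang -7.73 F [ 0.2 -1.2  4.1] M [-0.09  0.02 -0.04] tau7 0.28 g 0.577 j [-0.06  0.55  0.36  1.93 -0.29  0.71  0.34]
```

send_rows(
  series=[
    {"offset":[0,0,0],"yaw":-1},
    {"offset":[0,0,0],"yaw":-0.5},
    {"offset":[0,0,0],"yaw":0},
  ],
)

```text
time: 15.55
tool_pos: [531.7, -155.9, 77.5]
tcp_rot: [0.999, -0.054, -0.0, 0.0]
force: [-0.1, -0.0, 4.0]
gripper_width: 0.579
```

```bash
python3 st.py
```

```text
t 15.55 [ 531.7 -155.9   77.5] ang -6.23 F [-0.1 -0.   4. ] M [-0.05 -0.03 -0.02] tau7 0.28 g 0.579 j [-0.05  0.55  0.36  1.93 -0.28  0.71  0.37]
```

send_rows(
  series=[
    {"offset":[0,0,0],"yaw":-1},
    {"offset":[0,0,0],"yaw":-0.5},
    {"offset":[0,0,0],"yaw":0},
  ],
)

```text
time: 15.85
tool_pos: [531.7, -155.9, 77.5]
tcp_rot: [0.999, -0.041, 0.0, 0.0]
force: [-0.3, -0.1, 4.1]
gripper_width: 0.578
```

```bash
python3 st.py
```

```text
t 15.85 [ 531.7 -155.9   77.5] ang -4.73 F [-0.3 -0.1  4.1] M [-0.01 -0.   -0.03] tau7 0.32 g 0.578 j [-0.05  0.55  0.35  1.93 -0.28  0.71  0.39]
```

send_rows(
  series=[
    {"offset":[0,0,0],"yaw":-1},
    {"offset":[0,0,0],"yaw":-0.5},
    {"offset":[0,0,0],"yaw":0},
  ],
)

```text
time: 16.15
tool_pos: [532.0, -156.0, 77.7]
tcp_rot: [1.0, -0.028, 0.0, 0.0]
force: [3.5, -2.0, 2.2]
gripper_width: 0.574
```

```bash
python3 st.py
```

```text
t 16.15 [ 532.  -156.    77.7] ang -3.24 F [ 3.5 -2.   2.2] M [-0.54 -0.83 -0.28] tau7 0.55 g 0.574 j [-0.04  0.55  0.34  1.93 -0.27  0.71  0.41]
```

send_rows(
  series=[
    {"offset":[0,0,0],"yaw":-1},
    {"offset":[0,0,0],"yaw":-0.5},
    {"offset":[0,0,0],"yaw":0},
  ],
)

```text
time: 16.45
tool_pos: [532.2, -156.2, 77.7]
tcp_rot: [1.0, -0.016, 0.001, 0.0]
force: [5.3, -2.5, -0.3]
gripper_width: 0.578
```

```bash
python3 st.py
```

```text
t 16.45 [ 532.2 -156.2   77.7] ang -1.83 F [ 5.3 -2.5 -0.3] M [-0.67 -1.23 -1.58] tau7 1.86 g 0.578 j [-0.04  0.55  0.34  1.93 -0.27  0.71  0.43]
```

The stop is felt at about 71°: Mz jumps to -1.6 Nm. I back off slightly to unload it, staying within the 4° window, then check.

send_rows(
  series=[
    {"offset":[0,0,0],"yaw":1.4},
    {"offset":[0,0,0],"yaw":0},
  ],
)

```text
time: 16.65
tool_pos: [532.0, -156.2, 77.7]
tcp_rot: [1.0, -0.028, 0.0, 0.0]
force: [3.7, -3.0, 3.1]
gripper_width: 0.581
```

```bash
python3 st.py
```

```text
t 16.65 [ 532.  -156.2   77.7] ang -3.2 F [ 3.7 -3.   3.1] M [-0.83 -0.96 -0.29] tau7 -0.24 g 0.581 j [-0.04  0.55  0.34  1.93 -0.27  0.71  0.41]
```

send_rows(
  series=[
    {"offset":[0,0,-1],"yaw":0},
    {"offset":[0,0,-1],"yaw":0},
    {"offset":[0,0,-1],"yaw":0},
    {"offset":[0,0,0],"yaw":0},
  ],
)

```text
time: 17.05
tool_pos: [532.1, -156.2, 80.6]
tcp_rot: [1.0, -0.027, 0.0, 0.0]
force: [5.6, -3.4, -0.2]
gripper_width: 0.575
```

```bash
python3 st.py
```

```text
t 17.05 [ 532.1 -156.2   80.6] ang -3.14 F [ 5.6 -3.4 -0.2] M [-0.87 -1.18 -0.29] tau7 0.21 g 0.575 j [-0.04  0.54  0.35  1.93 -0.27  0.71  0.41]
```

send_rows(
  series=[
    {"offset":[0.4,0.3,-1],"yaw":0},
    {"offset":[0,0,-1],"yaw":0},
    {"offset":[0,0,-1],"yaw":0},
    {"offset":[0,0,-1],"yaw":0},
    {"offset":[0,0,0],"yaw":0},
  ],
)

```text
time: 17.55
tool_pos: [532.0, -156.3, 84.2]
tcp_rot: [1.0, -0.027, -0.0, 0.0]
force: [5.3, -4.0, -5.6]
gripper_width: 0.583
```

```bash
python3 st.py
```

```text
t 17.55 [ 532.  -156.3   84.2] ang -3.13 F [ 5.3 -4.  -5.6] M [-0.87 -1.27 -0.09] tau7 0.11 g 0.583 j [-0.05  0.54  0.35  1.93 -0.27  0.72  0.41]
```

send_rows(
  series=[
    {"offset":[0.5,0.4,-1.5],"yaw":0},
    {"offset":[0,0,-1.5],"yaw":0},
    {"offset":[0,0,-1.5],"yaw":0},
    {"offset":[0,0,-1.5],"yaw":0},
    {"offset":[0,0,0],"yaw":0},
  ],
)

```text
time: 18.05
tool_pos: [532.3, -156.4, 90.7]
tcp_rot: [1.0, -0.027, -0.0, -0.0]
force: [-1.6, -0.5, -4.1]
gripper_width: 0.576
```

```bash
python3 st.py; python3 look.py w6
```

```text
t 18.05 [ 532.3 -156.4   90.7] ang -3.14 F [-1.6 -0.5 -4.1] M [-0.18  0.28 -0.  ] tau7 -0.01 g 0.576 j [-0.05  0.53  0.35  1.92 -0.26  0.74  0.4 ]
t 18.05 tcp [ 532.3 -156.4   90.7] grip 0.576 j [-0.05  0.53  0.35  1.92 -0.26  0.74  0.4 ] F [-1.6 -0.5 -4.1]
ang -3.14 z [-0.  0. -1.]
```

View pics/w6.png

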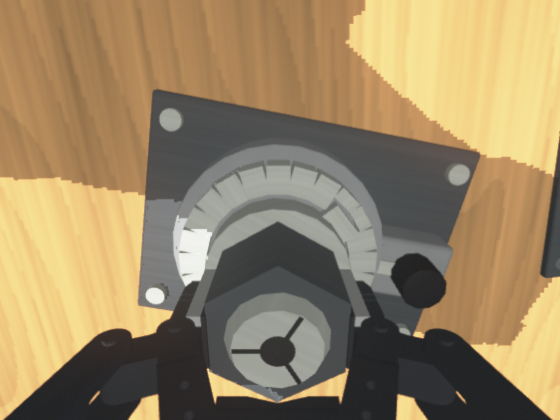

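The head is off, hanging at its 4 N weight with the lateral forces gone. Lifting higher and moving to where the wrist camera sees the block.

send_rows(
  series=[
    {"offset":[0,0,-6],"yaw":0},
    {"offset":[0,0,-12],"yaw":0},
    {"offset":[0,0,-18],"yaw":0},
    {"offset":[0,0,-18],"yaw":0},
    {"offset":[0,0,-18],"yaw":0},
    {"offset":[0,0,-12],"yaw":0},
    {"offset":[0,0,-6],"yaw":0},
  ],
)

```text
time: 18.8
tool_pos: [533.0, -156.6, 182.2]
tcp_rot: [1.0, -0.027, 0.001, 0.0]
force: [0.6, -1.1, -2.9]
gripper_width: 0.576
```

send_rows(
  series=[
    {"offset":[2,-10,0],"yaw":0},
    {"offset":[4,-20,0],"yaw":0},
    {"offset":[4,-30,0],"yaw":0},
    {"offset":[4,-35,0],"yaw":0},
    {"offset":[4,-35,0],"yaw":0},
    {"offset":[4,-35,0],"yaw":0},
    {"offset":[4,-30,0],"yaw":0},
    {"offset":[2,-20,0],"yaw":0},
  ],
)

```text
time: 19.6
tool_pos: [572.0, 60.1, 179.5]
tcp_rot: [1.0, -0.026, -0.001, -0.0]
force: [1.5, -0.8, -4.2]
gripper_width: 0.573
```

send_rows(
  series=[
    {"offset":[0,0,0],"yaw":0},
    {"offset":[0,0,0],"yaw":0},
    {"offset":[0,0,0],"yaw":0},
  ],
)

```text
time: 19.9
tool_pos: [572.0, 56.0, 180.1]
tcp_rot: [1.0, -0.028, -0.0, 0.0]
force: [-0.1, -0.4, -2.8]
gripper_width: 0.579
```

```bash
python3 look.py w7 block
```

```text
t 19.9 tcp [572.   56.  180.1] grip 0.579 j [-0.42  0.43  0.34  1.82 -0.17  0.93 -0.06] F [-0.1 -0.4 -2.8]
ang -3.2 z [-0.001 -0.001 -1.   ]
block [([68.4, 265.4], 0.62)]
```

View pics/w7.png

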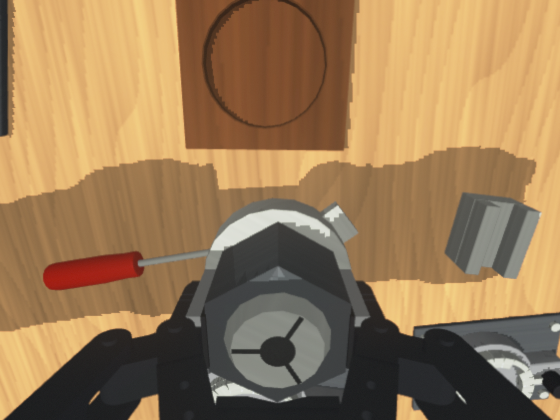

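The block is at (62,266), slightly cut by the picture's top edge. The screwdriver is at (265,100) and the vee block at (235,490). I move 25 mm closer and look again.

send_rows(
  series=[
    {"offset":[-2,-12,0],"yaw":0},
    {"offset":[-2,-12,0],"yaw":0},
    {"offset":[0,0,0],"yaw":0},
    {"offset":[0,0,0],"yaw":0},
  ],
)

```text
time: 20.4
tool_pos: [569.6, 81.4, 180.5]
tcp_rot: [1.0, -0.027, 0.0, 0.0]
force: [0.0, 0.2, -3.6]
gripper_width: 0.574
```

```bash
python3 look.py w8 block
python3 - <<'E'
from cloud import *
P=cloud('w8')
m0=(P[...,2]>-3)&(P[...,2]<30);m0[215:]=0
h=np.histogram(P[m0][:,2],bins=np.arange(-3,30,1.5));print([(round(float(b),1),int(n)) for b,n in zip(h[1],h[0])])
m=m0&(P[...,2]>17.5)&(P[...,2]<25)&(abs(P[...,0]-568)<95)&(abs(P[...,1]-155)<95)
xy=P[m][:,:2].astype(np.float32);print('z',np.median(P[m][:,2]));print('block rect',cv2.minAreaRect(xy))
f=m0&(P[...,2]>5)&(P[...,2]<13)&(np.hypot(P[...,0]-568,P[...,1]-155)<52)
xf=P[f][:,:2].astype(np.float32);print('floor',len(xf),np.median(P[f][:,2]),cv2.minEnclosingCircle(xf),cv2.minAreaRect(xf))
# rim fit: block-top points nearest recess
c=xf.mean(0)
r=np.hypot(*(xy-c).T);a=np.degrees(np.arctan2(xy[:,1]-c[1],xy[:,0]-c[0]))
pts=np.array([xy[(a>=b)&(a<b+6)][np.argmin(r[(a>=b)&(a<b+6)])] for b in range(-180,180,6) if ((a>=b)&(a<b+6)).any()])
print('rim',circ(pts.astype(float)),len(pts))
# fingers bias & head
E
```

```text
t 20.4 tcp [569.6  81.4 180.5] grip 0.574 j [-0.46  0.42  0.33  1.82 -0.17  0.93 -0.1 ] F [ 0.   0.2 -3.6]
ang -3.09 z [ 0. -0. -1.]
block [([103.9, 271.6], 0.79), ([250.5, 477.1], 0.26)]
[(-3.0, 14), (-1.5, 4701), (0.0, 53695), (1.5, 27617), (3.0, 771), (4.5, 201), (6.0, 360), (7.5, 4657), (9.0, 6262), (10.5, 1703), (12.0, 1016), (13.5, 164), (15.0, 115), (16.5, 122), (18.0, 328), (19.5, 6942), (21.0, 9441), (22.5, 564), (24.0, 1), (25.5, 0), (27.0, 0)]
z 21.142436022715145
block rect ((568.6732177734375, 157.7510223388672), (125.2005386352539, 125.84805297851562), 86.1321029663086)
floor 11021 9.17244334540544 ((568.601318359375, 157.74795532226562), 45.58921813964844) ((568.5967407226562, 157.58335876464844), (90.42389678955078, 90.11048126220703), 18.83428192138672)
rim (array([568.67257723, 157.69972258]), np.float64(44.9236542236363)) 60
```

View pics/w8.png

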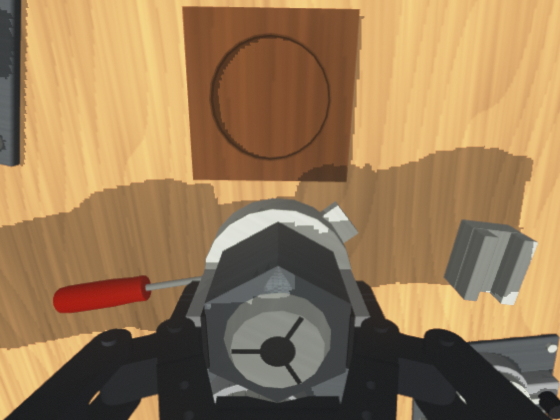

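```bash
python3 - <<'E'
from cloud import *
P=cloud('w8')
# head now: TCP z 180.5, gripped when origin 35 at TCP 77.5 -> origin ~138
def rep(zl,zh,name):
    m=(P[...,2]>zl)&(P[...,2]<zh)&(np.hypot(P[...,0]-569.6,P[...,1]-81.4)<45);m[:, :195]=0;m[:,365:]=0
    xy=P[m][:,:2].astype(np.float32)
    if len(xy)>5: print(name,len(xy),np.median(P[m][:,2]),cv2.minEnclosingCircle(xy),cv2.minAreaRect(xy))
m=(np.hypot(P[...,0]-569.6,P[...,1]-81.4)<25)
h=np.histogram(P[m][:,2],bins=np.arange(130,212,3));print([(int(b),int(n)) for b,n in zip(h[1],h[0])])
rep(202,208,'nose');rep(195.5,200.5,'hextop')
# disc top ~156: outer radius fit from visible arc
m=(P[...,2]>153)&(P[...,2]<160)&(np.hypot(P[...,0]-569.6,P[...,1]-81.4)<45);m[260:]=0
xy=P[m][:,:2];print('disc',len(xy),np.median(P[m][:,2]))
e=xy[np.hypot(xy[:,0]-569.6,xy[:,1]-82)>32];
vv,uu=np.where(m)
# top-most edge pixel per column
pts=np.array([P[vv[uu==u].min(),u,:2] for u in range(215,318) if (uu==u).any()]);print(circ(pts))
s=env.sense();print(s['tool_pos'])
E
```

```text
[(130, 0), (133, 0), (136, 0), (139, 0), (142, 0), (145, 0), (148, 0), (151, 0), (154, 16), (157, 27), (160, 34), (163, 29), (166, 35), (169, 39), (172, 40), (175, 41), (178, 54), (181, 49), (184, 50), (187, 59), (190, 66), (193, 71), (196, 4071), (199, 2510), (202, 4682), (205, 1951), (208, 0)]
nose 6769 204.66281290327672 ((571.2280883789062, 86.60227966308594), 28.35624122619629) ((569.4400634765625, 82.25173950195312), (34.7371940612793, 54.75884246826172), 73.36543273925781)
hextop 8691 198.6947026261439 ((570.7520751953125, 82.73209381103516), 30.928743362426758) ((569.4818115234375, 81.4569091796875), (51.70445251464844, 59.46997833251953), 56.36183547973633)
disc 3329 156.60396789633143
(array([569.97093731,  81.77757339]), np.float64(33.95174463286509))
[569.71507185  80.5388807  180.57207172]
```

The recess centre is at (97,270) in the picture. Corrected for the bias it is about (567.9, 156.8), with the floor at 8 and the top at 20 mm. Moving above it and going down.

send_rows(
  series=[
    {"offset":[-0.7,-10,0],"yaw":0},
    {"offset":[-1.4,-18,0],"yaw":0},
    {"offset":[-1.5,-20,0],"yaw":0},
    {"offset":[-1.4,-18,0],"yaw":0},
    {"offset":[-0.7,-9.6,0],"yaw":0},
    {"offset":[0,0,0],"yaw":0},
    {"offset":[0,0,10],"yaw":0},
    {"offset":[0,0,15],"yaw":0},
  ],
)

```text
time: 21.3
tool_pos: [568.6, 155.5, 155.1]
tcp_rot: [1.0, -0.028, 0.001, -0.0]
force: [0.1, -0.4, -4.9]
gripper_width: 0.579
```

send_rows(
  series=[
    {"offset":[0,0,18],"yaw":0},
    {"offset":[0,0,18],"yaw":0},
    {"offset":[0,0,18],"yaw":0},
    {"offset":[0,0,14],"yaw":0},
    {"offset":[0,0,8],"yaw":0},
    {"offset":[0,0,4],"yaw":0},
    {"offset":[0,0,0],"yaw":0},
    {"offset":[0,0,0],"yaw":0},
  ],
)

```text
time: 22.1
tool_pos: [568.5, 156.5, 76.0]
tcp_rot: [1.0, -0.028, 0.0, -0.0]
force: [0.5, -0.2, -3.2]
gripper_width: 0.581
```

```bash
python3 st.py;python3 st.py; python3 look.py w9
```

```text
t 22.1 [568.5 156.5  76. ] ang -3.16 F [ 0.5 -0.2 -3.2] M [-0.01 -0.07 -0.03] tau7 0.01 g 0.581 j [-0.53  0.59  0.27  1.84 -0.22  0.74 -0.19]
t 22.1 [568.5 156.5  76. ] ang -3.16 F [ 0.5 -0.2 -3.2] M [-0.01 -0.07 -0.03] tau7 0.01 g 0.581 j [-0.53  0.59  0.27  1.84 -0.22  0.74 -0.19]
t 22.1 tcp [568.5 156.5  76. ] grip 0.581 j [-0.53  0.59  0.27  1.84 -0.22  0.74 -0.19] F [ 0.5 -0.2 -3.2]
ang -3.16 z [ 0.001  0.    -1.   ]
```

View pics/w9.png

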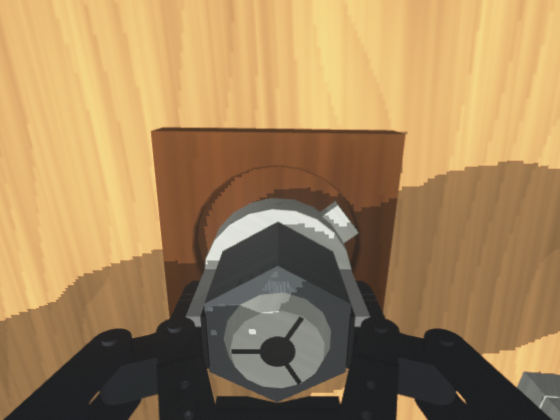

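The head is centred over the recess: block columns 152–405, head at 278. Lowering.

send_rows(
  series=[
    {"offset":[-0.4,-0.2,4],"yaw":0},
    {"offset":[0,0,5],"yaw":0},
    {"offset":[0,0,4],"yaw":0},
    {"offset":[0,0,3],"yaw":0},
    {"offset":[0,0,2],"yaw":0},
    {"offset":[0,0,2],"yaw":0},
    {"offset":[0,0,1],"yaw":0},
    {"offset":[0,0,0],"yaw":0},
  ],
)

```text
time: 22.95
tool_pos: [567.8, 156.7, 54.4]
tcp_rot: [1.0, -0.028, -0.0, 0.0]
force: [-1.0, -0.3, -4.1]
gripper_width: 0.578
```

```bash
python3 st.py
```

```text
t 22.95 [567.8 156.7  54.4] ang -3.16 F [-1.  -0.3 -4.1] M [ 0.03  0.04 -0.06] tau7 0.02 g 0.578 j [-0.52  0.62  0.26  1.84 -0.23  0.7  -0.18]
```

send_rows(
  series=[
    {"offset":[0,0,1],"yaw":0},
    {"offset":[0,0,1],"yaw":0},
    {"offset":[0,0,0.7],"yaw":0},
    {"offset":[0,0,0],"yaw":0},
  ],
)

```text
time: 23.35
tool_pos: [567.7, 156.7, 51.7]
tcp_rot: [1.0, -0.028, -0.0, 0.0]
force: [-0.0, -0.6, -3.9]
gripper_width: 0.578
```

send_rows(
  series=[
    {"offset":[0,0,0.5],"yaw":0},
    {"offset":[0,0,0.5],"yaw":0},
    {"offset":[0,0,0],"yaw":0},
  ],
)

```text
time: 23.65
tool_pos: [567.8, 156.7, 51.0]
tcp_rot: [1.0, -0.028, 0.0, 0.0]
force: [-2.9, -0.9, 1.3]
gripper_width: 0.578
```

```bash
python3 st.py
```

```text
t 23.65 [567.8 156.7  51. ] ang -3.16 F [-2.9 -0.9  1.3] M [-0.06  0.41  0.02] tau7 -0.0 g 0.578 j [-0.52  0.63  0.26  1.84 -0.23  0.7  -0.18]
```

send_rows(
  series=[
    {"offset":[0,0,0.3],"yaw":0},
    {"offset":[0,0,0],"yaw":0},
  ],
)

```text
time: 23.85
tool_pos: [567.8, 156.7, 51.0]
tcp_rot: [1.0, -0.028, 0.0, -0.0]
force: [-4.6, -1.7, 7.9]
gripper_width: 0.582
```

```bash
python3 st.py
```

```text
t 23.85 [567.8 156.7  51. ] ang -3.16 F [-4.6 -1.7  7.9] M [-0.22  0.99 -0.02] tau7 -0.01 g 0.582 j [-0.52  0.63  0.26  1.84 -0.23  0.7  -0.18]
```

The head is on the floor and supported. Releasing.

send_rows(
  series=[
    {"offset":[0,0,0],"yaw":0},
    {"offset":[0,0,0],"yaw":0},
    {"offset":[0,0,0],"yaw":0},
    {"offset":[0,0,0],"yaw":0},
  ],
  hand=0.75,
  grip_force=20,
)

```text
time: 24.25
tool_pos: [567.8, 156.7, 50.5]
tcp_rot: [1.0, -0.028, 0.0, 0.0]
force: [0.2, 0.2, 0.3]
gripper_width: 0.751
```

send_rows(
  series=[
    {"offset":[0,0,0],"yaw":0},
    {"offset":[0,0,0],"yaw":0},
    {"offset":[0,0,0],"yaw":0},
    {"offset":[0,0,-3],"yaw":0},
  ],
  hand=1,
)

```text
time: 24.65
tool_pos: [567.6, 156.6, 53.3]
tcp_rot: [1.0, -0.028, -0.0, 0.0]
force: [-0.2, 0.2, -0.1]
gripper_width: 1.003
```

```bash
python3 st.py; python3 look.py w10
```

```text
t 24.65 [567.6 156.6  53.3] ang -3.16 F [-0.2  0.2 -0.1] M [-0.04 -0.02 -0.01] tau7 0.08 g 1.003 j [-0.52  0.63  0.26  1.84 -0.23  0.7  -0.18]
t 24.65 tcp [567.6 156.6  53.3] grip 1.003 j [-0.52  0.63  0.26  1.84 -0.23  0.7  -0.18] F [-0.2  0.2 -0.1]
ang -3.16 z [-0.001 -0.    -1.   ]
```

View pics/w10.png

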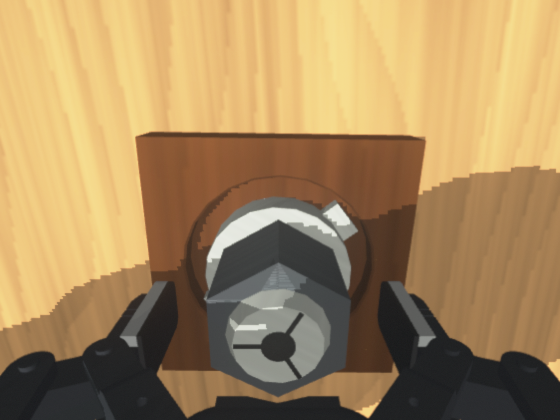

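The fingers are clear on both sides and the head stands in the recess. Retreating straight up.

send_rows(
  series=[
    {"offset":[0,0,-10],"yaw":0},
    {"offset":[0,0,-18],"yaw":0},
    {"offset":[0,0,-25],"yaw":0},
    {"offset":[0,0,-25],"yaw":0},
    {"offset":[0,0,-25],"yaw":0},
    {"offset":[0,0,-20],"yaw":0},
    {"offset":[0,0,-15],"yaw":0},
    {"offset":[0,0,-5],"yaw":0},
  ],
)

```text
time: 25.5
tool_pos: [568.2, 156.9, 198.4]
tcp_rot: [1.0, -0.028, 0.001, -0.0]
force: [-0.3, 0.3, -0.3]
gripper_width: 1.0
```

send_rows(
  series=[
    {"offset":[0,20,-10],"yaw":0},
    {"offset":[0,30,-5],"yaw":0},
    {"offset":[0,10,0],"yaw":0},
    {"offset":[0,0,0],"yaw":0},
    {"offset":[0,0,0],"yaw":0},
    {"offset":[0,0,0],"yaw":0},
  ],
)

```text
time: 26.1
tool_pos: [564.3, 97.9, 211.1]
tcp_rot: [1.0, -0.027, -0.0, -0.0]
force: [-0.1, 0.8, -0.4]
gripper_width: 0.997
```

```bash
python3 look.py w11
python3 - <<'E'
from cloud import *
im,d=imaging.get_image('top');save('top1.png',im)
im,d=imaging.get_image('scene');save('scene1.png',im)
P=cloud('w11')
def enc(zl,zh,ctr,r,name):
    m=(P[...,2]>zl)&(P[...,2]<zh)&(np.hypot(P[...,0]-ctr[0],P[...,1]-ctr[1])<r);m[330:]=0;xy=P[m]
    if len(xy)<20: print(name,'none');return
    A=np.c_[xy[:,:2]-xy[:,:2].mean(0),np.ones(len(xy))];g=np.linalg.lstsq(A,xy[:,2],rcond=None)[0]
    (x,y),rr=cv2.minEnclosingCircle(xy[:,:2].astype(np.float32));print(name,len(xy),'z',np.median(xy[:,2]).round(1),'slope',g[:2].round(3),'enc',round(x,1),round(y,1),round(rr,1))
c=(568,157)
enc(72,80,c,25,'nose (exp 74+1)');enc(66.5,71,c,32,'hextop (68+1)');enc(24,30,c,40,'disc (26+1)');enc(18.5,23,c,95,'block')
E
```

```text
t 26.1 tcp [564.3  97.9 211.1] grip 0.997 j [-0.5   0.38  0.34  1.8  -0.15  0.99 -0.15] F [-0.1  0.8 -0.4]
ang -3.08 z [-0.001  0.    -1.   ]
nose (exp 74+1) 1866 z 75.0 slope [-0.002 -0.011] enc 568.4 157.0 17.7
hextop (68+1) 2235 z 69.1 slope [ 0.001 -0.002] enc 568.4 156.8 28.6
disc (26+1) 1143 z 27.1 slope [-0.     0.004] enc 568.3 157.0 34.4
block 13138 z 21.1 slope [0.    0.002] enc 568.1 157.9 87.8
```

View pics/w11.png

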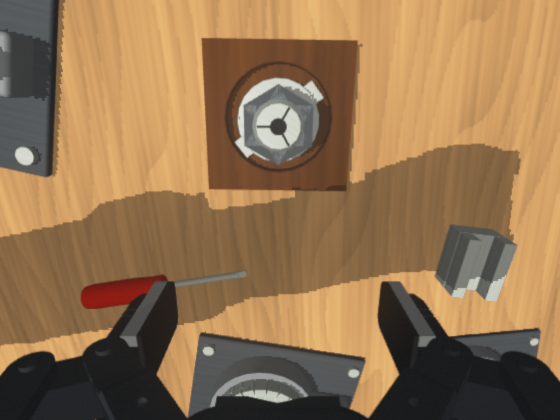

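View pics/scene1.png

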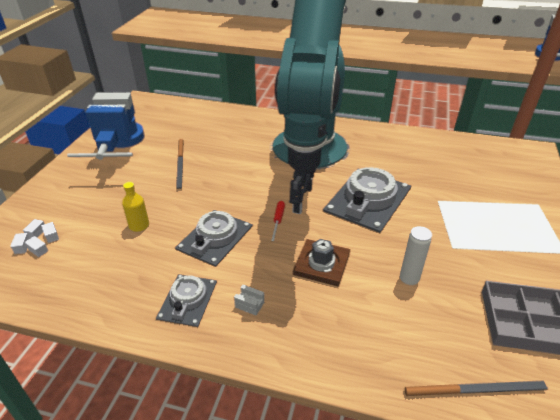

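The head stands level at (125,278) in the wrist view, centred in the recess, with disc and nose heights as expected when home. In the scene view the screwdriver, vee block, bottle and can are where they were. Handing in.

```bash
python3 -c "
from workcell import close_job
print(close_job())"
```

```text
the job is handed in; nothing more can be done
None
```

The hex chuck head is unlocked, lifted off and standing upright in the block's recess; I handed the job in at about 26 s.

- **Button:** I pressed it gently with closed fingers to its rigid stop, at about 10 N. The depth picture afterwards read it at 52 mm, fully in.
- **Turning:** The head turned smoothly anticlockwise. It met its stop at about 71°, where the moment rose to 1.6 Nm, and I backed off about 1.4° at the tool to unload it.
- **Lifting:** There was a sideways force of 5–7 N as the head left the collar. I eased it with two small shifts, and it was gone once the head was clear.
- **Placing:** The head touched the floor of the recess at about 8 N before I released it.
- **Last checks:** The head is level and centred in the recess to about 1 mm. Its top and disc heights match the fully home values, allowing for a steady 1 mm camera height offset. The screwdriver, vee block, bottle and can look unmoved by eye in the scene view, and the gripper is clear with no contact force.

No check failed. The only disagreement was a hand-eye camera offset of about 1 mm, which I measured on the fingers and corrected for.

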